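# Refit a serving board's end piece and close the joint with a one-hand bar clamp

## Task

The end piece, with its raised handle, has come off the little wooden serving board: slide its tongue into the slot in the edge of the board that lies between the jaws of the one-hand bar clamp, let go of it, then pump the clamp's trigger until the jaws bear on the wood and the joint is shut. Squeeze gently, so that the pads do not bruise the soft wood, and finish still holding the trigger squeezed against the handle, since the clamp slackens as soon as it is let go. Leave the other things on the worktop where they are.

Things in the scene. Friction and masses are not known exactly. Their poses are not given: they have to be found in the camera images.
- board: loose pale wooden serving board lying between the clamp's jaws, 100 (x) x 90 (y) x 20 (z) mm, 0.28 kg; origin at the centre of its underside, z up. The slot is in its +y edge; its -y edge faces the far jaw's pad (1 to 4 mm off at the start). On top, at y = -26 mm, a raised handle along x, 12 mm thick, its top 46 mm above the worktop
- mortise (a point): centre of the slot's mouth in the board's +y edge (board frame 0, 45, 10 mm; axes as the board): slot 62.5 mm wide in x, 11 mm high, 16 mm deep
- end_piece: loose wooden end piece apart from the clamp, 100 (x) x 28 (y) x 20 (z) mm, 0.14 kg; origin at the centre of its underside, z up. From its -y edge a tongue sticks out 14 mm: 60 mm wide in x, corners rounded 5 mm, 8 mm thick (6 to 14 mm above the underside). Shut home, its origin is at 0, 59, 0 mm in the board's frame, x, y, z axes of both alike
- tongue_tip (a point): middle of the tongue's front (end piece frame 0, -28, 10 mm; axes as the end piece)
- end_grip (a point): middle of the end piece's raised handle (end piece frame 0, 0, 38.5 mm; same axes): a bar along x, 74 mm long, 12 mm thick in y, 31 to 46 mm above the underside, on two feet; the flat top below it is 20 mm above the underside. Pinch across y from above; fingertips 29 mm above the worktop pass over the clamp's jaws
- clamp: bar and far jaw of a loose black one-hand bar clamp lying on its side, 284 mm long, 28 mm high, 0.7 kg in all. Origin on the worktop under the bar, level with the far pad's face; y runs along the bar to the moving jaw, x to the side of jaws and board, the handle is on the -x side. It is free to slide on the worktop and centres itself in a squeeze
- far_pad: rubber pad of the far jaw, 44 mm wide (x), 3 to 25 mm above the worktop; origin below the middle of its face, at clamp 64, 0, 0 mm
- near_pad: rubber pad of the moving jaw, 44 mm wide (x), 3 to 25 mm above the worktop; origin below the middle of its face (64, 160 mm minus the joint clamp_head, 0 in the clamp's frame). The jaws behind the pads reach 27 mm high
- clamp_head (a joint): how far the moving jaw, with housing, handle and trigger, has come along the bar, m: 0 at a jaw opening of 160 mm (opening = 160 mm - value); 0 to 10 mm at the start, 42 mm when the jaws bear on the shut joint. A friction brake of about 6 N keeps it where it is
- clamp_trigger (a joint): trigger angle, rad: 0 let out (a spring returns it), 0.19 at its stop. A full squeeze draws the jaw on by one 8 mm notch, so 4 to 6 are needed, let right out between. It needs about 11 N; once the jaws bear it stops short of its end, and a squeeze of 14, 18, 25, 36 N gives a jaw force of about 8, 13, 22, 37 N. Let out, the jaws slacken. A jaw force over 60 N bruises the wood
- trigger_lever: grey trigger lever on the -x side, 13 mm thick, 4 to 24 mm above the worktop, free end 118 mm from its pivot; origin at the pivot in the housing, its own -x axis points along the lever to the free end. At the squeezing point it is 23 mm clear of the handle when let out; to let it right out, open the fingers to 70 mm or more
- clamp_squeeze (a point): midway between the outer faces of handle and trigger, where to squeeze along y from above (moves with the handle; axes as the clamp; 14 mm above the worktop). Handle's back at +29 mm; trigger's front at -29 mm let out (58 mm over both), -14 mm squeezed (43 mm over both). Both reach 25 mm high; the housing begins 39 mm to +x
- mill: bystander, to be left alone: a wooden pepper mill, 58 mm across, 150 mm tall; origin at the centre of its underside
- spice_a: bystander, to be left alone: a glass spice jar with a pale cap, 44 mm across, 109 mm tall; origin at the centre of its underside
- spice_b: bystander, to be left alone: a glass spice jar with a green cap, 44 mm across, 100 mm tall; origin at the centre of its underside
- balm: bystander, to be left alone: a low round pot with a flat lid, 62 mm across, 35 mm tall, at the right end of the worktop; further right a wall cabinet and an open corner shelf hang 0.49 m above it (the shelf reaches to x = 0.43, y = -0.38 m), so swing in from the right close to the base; origin at the centre of its underside
- tub: bystander, to be left alone: a low round tub with a flat lid, 90 mm across, 32 mm tall; origin at the centre of its underside
- can: bystander, to be left alone: a drinks can, 53 mm across, 134 mm tall; origin at the centre of its underside

How it is judged (in metres and radians):
On the way, in this order (a step that is already met when the one before it is completed fails the run):
1. the tongue is at least 8 mm into the slot, the end piece flat on the worktop and let go (y of tongue_tip in the frame of mortise below -0.008 m and x of tongue_tip in the frame of mortise between -0.003 and 0.003 m and height (world z) of end_piece below 0.006 m and angle between end_piece's own z axis and vertical below 0.06 rad and contact force between the fingers and end_piece below 0.3 N), for 0.2 s.
2. the trigger is squeezed through a stroke by the fingers (value of joint clamp_trigger above 0.15 rad and contact force between the fingers and trigger_lever above 2 N), for 0.02 s.
3. the trigger is let out for the next stroke (value of joint clamp_trigger below 0.06 rad), for 0.02 s.
4. the jaws bear on the wood and the joint is shut (contact force between near_pad and end_piece above 6 N and y of end_piece in the frame of board below 0.0607 m), for 0.2 s.
At the end, for the whole second after the job is handed in: The end piece sits shut on the board (within 1.7 mm of home, 3 mm sideways, 0.04 rad), both flat on the worktop and still; each jaw pad presses its piece with more than 6 N, and the fingers still squeeze the trigger with more than 3 N (all of step 4 and x of end_piece in the frame of board between -0.003 and 0.003 m and angle between the y axis of end_piece and the y axis of board, either way round below 0.04 rad and angle between each of board, end_piece's own z axis and vertical below 0.05 rad and height (world z) of each of board, end_piece below 0.006 m and contact force between far_pad and board above 6 N and contact force between the fingers and trigger_lever above 3 N and linear speed of each of end_piece, board below 0.02 m/s); the arm keeps its last pose, push and grip.
It fails at once if a jaw pad presses the wood with more than 60 N and bruises it (contact force between near_pad and end_piece above 60 N or contact force between far_pad and board above 60 N).
It fails at once if one of the other things on the worktop is shifted or tipped (distance of any of mill, spice_a, spice_b, balm, tub, can from where it was at the start of the episode above 0.02 m or angle between any of mill, spice_a, spice_b, balm, tub, can's own z axis and vertical above 0.3 rad).
It also fails if it takes over 59 s, if anything falls off the work surface, if the arm or the gripper's body presses on something with over 40 N, if the wrist force passes 120 N, or if a joint passes its speed limit or range.

## Robot

A 6-joint arm with a two-finger parallel gripper is mounted at the origin on a cart in front of the work surface, level with it; the furniture and walls round the work are solid. World frame = base frame: x ahead of the robot, y to its left, z up, the work surface at z = 0. Lengths are in m, angles in degrees, forces in N, time in s.
With the tool pointing down it reaches from about 0.4 to 0.825 m from the base axis. Payload 7 kg.
Tool frame: the origin (TCP) lies between the finger pads; the fingertips stand 19 mm ahead of it and the grasp point (between the pads) is the TCP; z points along the fingers, y is the line along which they close (so a half turn about z gives the same grasp; the last joint's range is limited). The gripper opens to 88 mm and grips with 3 to 60 N. Pads are 19 mm wide; open, the fingers measure 130 mm over their backs; the gripper's body (78 mm by 193 mm) begins 47 mm behind the grasp point.
Start: joints at [87.955, 20.546, 0.682, 0, -70.136, -16.507], TCP at [0.215, 0.64, 0.223] pointing down, gripper open.
Joint ranges: [-176.03, 176.03], [-82.01, 121.73], [-58.28, 71.71], [-173.87, 95.51], [-174.79, -0.11], [-173.66, 173.66]. Speed limits (degrees/s): [136.94, 136.94, 172.46, 180, 180, 180].

## Interface

Orientations are given as [roll, pitch, yaw] about the fixed x, y, z axes, in that order (R = Rz(yaw) Ry(pitch) Rx(roll)).
In Python, from plant import r gives the robot as it stands. The module is installed in compiled form; this text tells all that it offers.
- The arm moves only by the shell command python3 -m pendant 'ROWS' [OPENING] [FORCE]. ROWS is JSON, a list of rows, each a list of 6 numbers: the shift along the tool's x, y, z in mm, then the turn, a rotation vector about the tool's x, y, z in rad. In form: [[tx, ty, tz, wx, wy, wz], ...]. A call has 1 to 20 rows; each row is the pose to reach, as a shift and turn from the pose commanded when the call began, along the tool's axes at that moment; what a row does not reach only later rows make up. A row lasts 1/8 s, in which the tool goes at most 62.5 mm and 10.7 degrees, less where a joint would pass 70% of its speed; a pose out of reach is approached as far as the arm can. A call with a gripper value outside its range is refused whole. OPENING is the finger opening in mm, from 0 to 87.6, set as the call begins (- or left out, the last holds). The fingers move at their own pace and stop on an object; FORCE is the grip in N (left out, the last holds). Time passes only in rows, so rows that repeat a pose let the fingers close. It gives the time, the measured TCP pose, the force, the opening and the grip force at its end, in the units of the state.
- r.get_state(): the state, without advancing time (a new reading comes with each control period).
- r.capture(name): name is "scene" or "top" or "wrist"; returns the picture (384x512x3 uint8, red, green, blue); there is no depth.
- r.camera_params(name): a dict with "mtx" (3x3 intrinsics, pixels), "distortion" ([k1, k2, p1, p2, k3] as OpenCV has them; the pictures are not rectified), "rvec" (rotation vector, rad) and "tvec" (3), from world to camera coordinates, as OpenCV has them; the wrist camera has in their place "mount" (4x4, takes a point from camera to tool coordinates, whose origin is the TCP and whose axes are the flange's). Camera axes: x right, y down, z forward; pixel columns grow to the right and rows downward; lengths in m; the calibration is good to about 2 mm. A picture is of the moment at which its call begins: read the wrist's pose just before it. camera_params takes no time and is no camera call.
- r.close_job(): hands the job in; it is judged then, once.
The state is a dict: "time_s": time; "joints": joint angles; "qd": joint speeds; "joint_torque": joint torques, N m; "tcp_pos": TCP position; "eef_rot": TCP orientation; "contact_force": force on the tool from outside, world axes, zero at the start; "moment": the same for the moment, N m; "gripper_width": finger opening in m; "gripper_force": force on a finger pad.
Only numpy, scipy, OpenCV 4.12 (cv2) and the standard library are available. Lean on these libraries where they do the work, as an engineer would, in place of code of your own. Each camera call takes 0.05 s, during which the arm holds its last target. There are 200 camera calls.

## Working session

There is one attempt and no reset: what is moved stays moved. The work goes in short steps, Python scripts to look and compute and a shell command to move; the robot and the scene stay as the last step left them, time stands still between calls to the robot, and variables do not carry over. Pictures are saved under pics/ and viewed, at most 10 in all, crops included, and the job is handed in when it is done.

```bash
mkdir -p pics; cat > h.py <<'E'
import numpy as np, cv2
from scipy.spatial.transform import Rotation as R
from plant import r
def cam(n):
    p=r.camera_params(n); K=np.array(p["mtx"],float); D=np.array(p["distortion"],float)
    if n=="wrist":
        s=r.get_state(); T=np.eye(4); T[:3,:3]=R.from_euler('xyz',s["eef_rot"],degrees=True).as_matrix(); T[:3,3]=s["tcp_pos"]
        W=np.linalg.inv(T@np.array(p["mount"])); return K,D,W[:3,:3],W[:3,3]
    return K,D,cv2.Rodrigues(np.array(p["rvec"],float))[0],np.array(p["tvec"],float).ravel()
def px2w(c,uv,z):
    K,D,Rm,t=c; uv=np.array(uv,float).reshape(-1,1,2)
    n=cv2.undistortPoints(uv,K,D).reshape(-1,2); d=np.c_[n,np.ones(len(n))]@Rm; o=-Rm.T@t
    return o+d*((np.broadcast_to(z,len(n))-o[2])/d[:,2])[:,None]
def w2px(c,P):
    K,D,Rm,t=c; return cv2.projectPoints(np.array(P,float).reshape(-1,3),cv2.Rodrigues(Rm)[0],t,K,D)[0].reshape(-1,2)
def snap(n,f,crop=None,k=1):
    im=r.capture(n)[:,:,::-1]; cv2.imwrite('pics/raw_'+f,im)
    if crop: x,y,w,h=crop; im=im[y:y+h,x:x+w]
    cv2.imwrite('pics/'+f,cv2.resize(im,None,fx=k,fy=k,interpolation=cv2.INTER_CUBIC))
E
python3 - <<'E'
from h import *
s=r.get_state(); print(s)
for n in("scene","top","wrist"):
    c=cam(n); print(n,-c[2].T@c[3],c[2][2],c[0][0,0])
a=r.capture("top");b=r.capture("scene")
for n,i in(("top",a),("scene",b)):
    cv2.imwrite(f'pics/raw_{n}.png',i[:,:,::-1]); cv2.imwrite(f'pics/{n}.png',cv2.resize(i[:,:,::-1],(800,600),interpolation=cv2.INTER_CUBIC))
E
```

```text
{'time_s': 0.0, 'joints': array([ 8.79537389e+01,  2.05919366e+01,  6.31869722e-01, -1.91040377e-02,
       -7.01356455e+01, -1.65086262e+01]), 'qd': array([-0.02397629, -0.06701102, -0.02512505, -0.00212244,  0.05520256,
       -0.05827025]), 'joint_torque': array([-3.04603818e-04, -5.82714272e+01,  2.93052453e+01,  6.99722573e+00,
        6.85457155e-03, -1.72159080e-04]), 'tcp_pos': array([0.21464893, 0.63942547, 0.22250577]), 'eef_rot': array([ 1.79903130e+02, -9.98163089e-03, -1.85613853e+01]), 'contact_force': array([-0.43748582, -0.28392771, -0.07710371]), 'moment': array([ 0.05166255, -0.0076867 , -0.03802284]), 'gripper_force': 0.0, 'gripper_width': 0.0875557988784464}
scene [-0.07326697 -0.68047736  0.56993025] [ 0.54135054  0.72890399 -0.41909256] 484.7539160327058
top [0.45939083 0.21166813 1.06333325] [ 0.12452676 -0.00836845 -0.99218096] 383.1586340544946
wrist [0.29540974 0.61334174 0.38300415] [-0.29486114  0.09615801 -0.95068951] 292.02047564457877
```

View pics/top.png

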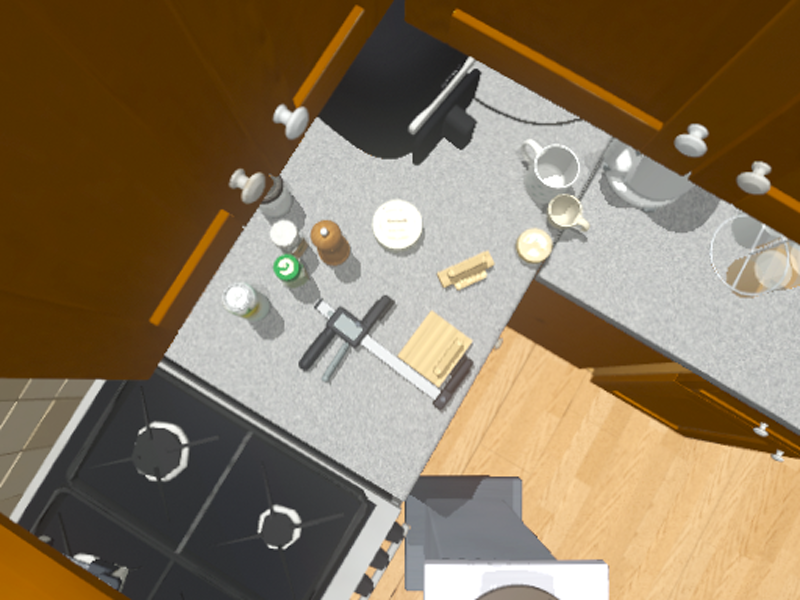

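View pics/scene.png

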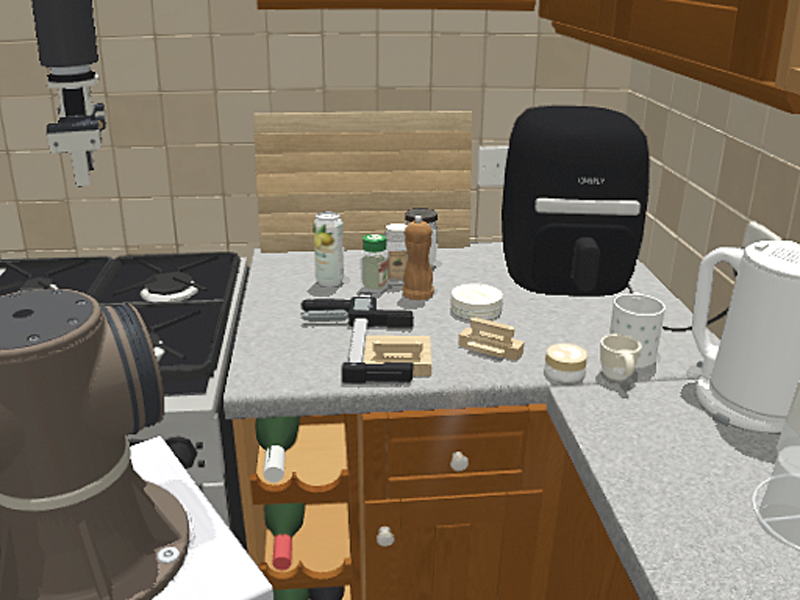

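The top view (800 px wide) shows the clamp bar running from about (320,305) to (450,395). The board is at about (435,350), the end piece at (466,270), the tub at (397,225), the mill at (328,240), spice_b at (288,268), the can at (242,300) and the balm at (534,245). I'll enlarge the work area.

```bash
python3 - <<'E'
from h import *
im=cv2.imread('pics/raw_top.png')[158:262,185:325]
cv2.imwrite('pics/topc.png',cv2.resize(im,None,fx=5.7,fy=5.7,interpolation=cv2.INTER_CUBIC))
c=cam("top")
for n,u,z in(("bar_end",(320,305),.02),("far",(450,395),.02),("board",(435,350),.02),("end",(466,270),.04),("tub",(397,222),.032),("mill",(324,232),.15),("sb",(288,266),.1),("can",(240,295),.134),("balm",(534,244),.035),("sa",(285,233),.1)):
    print(n,px2w(c,[np.array(u)/1.5625],z)[0].round(3))
E
```

```text
bar_end [0.591 0.347 0.02 ]
far [0.437 0.118 0.02 ]
board [0.515 0.145 0.02 ]
end [0.653 0.093 0.04 ]
tub [0.739 0.214 0.032]
mill [0.689 0.328 0.15 ]
sb [0.644 0.391 0.1  ]
can [0.59  0.459 0.134]
balm [ 0.703 -0.028  0.035]
sa [0.7   0.398 0.1  ]
```

View pics/topc.png

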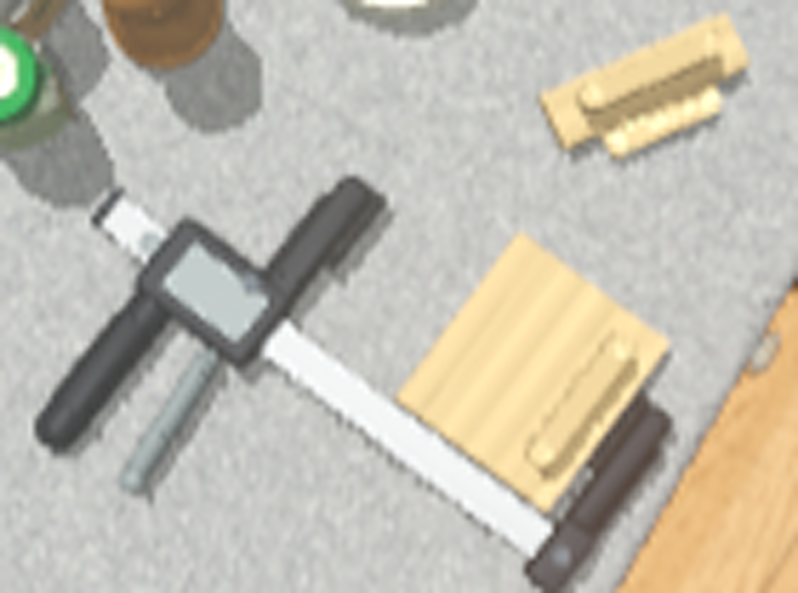

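The enlarged crop shows these features:
- **Board:** top corners at about (520,233), (668,343), (548,510) and (400,402).
- **End piece:** top corners at (540,100), (730,15), (748,60) and (567,152), with its tongue facing lower right.
- **Clamp:** trigger tip at (133,488), handle end at (50,435).

```bash
python3 - <<'E'
from h import *
c=cam("top")
def f(n,l,z):
    p=px2w(c,np.array(l)/5.7+[185,158],z); print(n,p.round(4).tolist()); return p
b=f("board",[(520,233),(668,343),(548,510),(400,402)],.02)
print(b[:,:2].mean(0),[np.linalg.norm(b[i]-b[i-1]).round(4) for i in range(4)],np.degrees(np.arctan2(*(b[0]+b[3]-b[1]-b[2])[[1,0]])))
e=f("end",[(540,100),(730,15),(748,60),(567,152)],.02)
print(e[:,:2].mean(0),[np.linalg.norm(e[i]-e[i-1]).round(4) for i in range(4)],np.degrees(np.arctan2(*(e[1]-e[0]+e[2]-e[3])[[1,0]])))
h=f("handle",[(592,97),(710,45)],.046); print(np.linalg.norm(h[1]-h[0]),h.mean(0))
f("tongue",[(620,157),(718,105)],.014)
f("bar edges",[(280,325),(550,540)],.02)
f("lever tip,handle end",[(133,488),(50,435)],.024)
p=r.camera_params("wrist"); print(np.array(p["mount"]).round(3),p["mtx"])
E
```

```text
board [[0.5834, 0.1512, 0.02], [0.5314, 0.0798, 0.02], [0.4513, 0.1369, 0.02], [0.5015, 0.2078, 0.02]]
[0.51690104 0.14392512] [np.float64(0.0996), np.float64(0.0883), np.float64(0.0983), np.float64(0.0869)] 54.28379508821632
end [[0.6485, 0.1419, 0.02], [0.6921, 0.0492, 0.02], [0.6699, 0.0405, 0.02], [0.6232, 0.1287, 0.02]]
[0.65844038 0.09006048] [np.float64(0.0286), np.float64(0.1025), np.float64(0.0239), np.float64(0.0998)] -63.47645813471317
handle [[0.6456, 0.119, 0.046], [0.6716, 0.0629, 0.046]]
0.061860245948801705 [0.65862603 0.09092649 0.046     ]
tongue [[0.6221, 0.1024, 0.014], [0.6485, 0.0544, 0.014]]
bar edges [[0.5375, 0.2657, 0.02], [0.4372, 0.1359, 0.02]]
lever tip,handle end [[0.459, 0.3334, 0.024], [0.4834, 0.3734, 0.024]]
[[ 0.    -0.951 -0.31   0.085]
 [ 1.     0.     0.001 -0.001]
 [-0.001 -0.31   0.951 -0.16 ]
 [ 0.     0.     0.     1.   ]] [[292.02047564   0.         255.9067286 ]
 [  0.         292.02047564 191.97847819]
 [  0.           0.           1.        ]]
```

```bash
cat >> h.py <<'E'
def plan(p,yaw,z0=None):
    s=r.get_state(); A=R.from_euler('xyz',s["eef_rot"],degrees=True)
    B=R.from_euler('xyz',[180,0,yaw],degrees=True)
    print("shift mm",(A.inv().apply(np.array(p)-s["tcp_pos"])*1000).round(1),"turn",(A.inv()*B).as_rotvec().round(4),"at",s["tcp_pos"].round(4),s["eef_rot"].round(2),"t",round(s["time_s"],2))
E
python3 -c "
from h import *
plan([.645,.10,.22],-63)"
```

```text
shift mm [579.7 374.4   3.3] turn [ 0.0014 -0.0008  0.7756] at [0.2147 0.6395 0.2226] [ 1.7991e+02 -1.0000e-02 -1.8560e+01] t 0.1
```

```bash
python3 -m pendant '[[58,37,0,0,0,0.08],[116,75,0,0,0,0.16],[174,112,0,0,0,0.24],[232,150,0,0,0,0.32],[290,187,0,0,0,0.4],[348,225,0,0,0,0.48],[406,262,0,0,0,0.56],[464,300,0,0,0,0.64],[522,337,2,0,0,0.72],[560,362,3,0,0,0.76],[580,374,3,0,0,0.775],[580,374,3,0,0,0.775],[580,374,3,0,0,0.775],[580,374,3,0,0,0.775]]' 70 10
python3 - <<'E'
from h import *
c=cam("wrist"); np.savez('w1.npz',*c); snap("wrist","w1.png",None,1.5625)
s=r.get_state();print(s["tcp_pos"],s["eef_rot"],s["time_s"])
E
```

```text
time_s: 1.85
tcp_pos: [0.6451, 0.1017, 0.2205]
eef_rot: [180.0, 0.0, -62.9]
contact_force: [-0.1, 0.4, 0.5]
gripper_width: 0.0696
gripper_force: 0.0
[0.64509998 0.10192791 0.2207101 ] [-1.79983000e+02  6.84207115e-03 -6.28646931e+01] 1.9
```

View pics/w1.png

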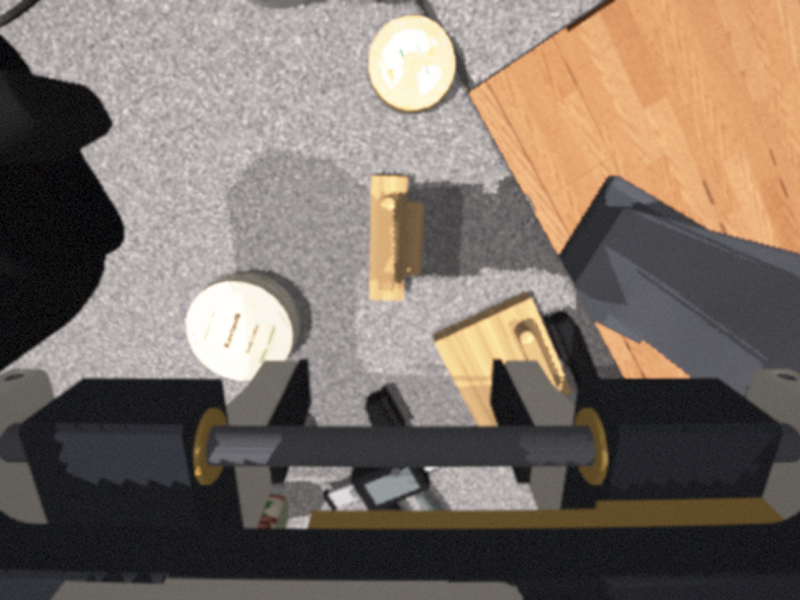

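The wrist view has image up as tool +x. The end piece is at about (392,238) with its tongue to the right, the board's two +y corners at (436,340) and (530,297), the balm at (412,62) and the tub at (240,330). I'll enlarge it.

```bash
python3 - <<'E'
import cv2
im=cv2.imread('pics/raw_w1.png')[105:225,225:365]
cv2.imwrite('pics/w1c.png',cv2.resize(im,None,fx=5,fy=5,interpolation=cv2.INTER_CUBIC))
E
```

```text
(no output)
```

View pics/w1c.png

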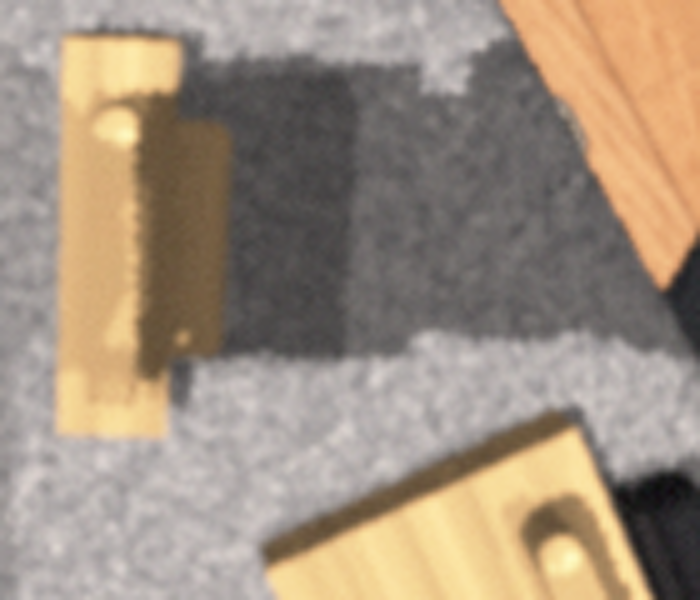

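```bash
python3 - <<'E'
from h import *
d=np.load('w1.npz'); c=[d[k] for k in d]
f=lambda l,z: px2w(c,np.array(l)/5+[225,105],z)
def fit(P,L):  # rigid 2d
    P=P[:,:2]; L=np.array(L,float)/1000; pc,lc=P.mean(0),L.mean(0)
    a=np.arctan2(np.sum((L-lc)[:,0]*(P-pc)[:,1]-(L-lc)[:,1]*(P-pc)[:,0]),np.sum((L-lc)*(P-pc)))
    M=np.array([[np.cos(a),-np.sin(a)],[np.sin(a),np.cos(a)]]); t=pc-M@lc
    print("org",t.round(4),"yaw",np.degrees(a).round(2),"res mm",((P-(L@M.T+t))*1000).round(1).tolist())
fit(f([(62,37),(183,37),(168,437),(57,437)],.02),[(50,14),(50,-14),(-50,-14),(-50,14)])
print("tongue",f([(231,130),(220,355)],.014))
fit(f([(231,122),(220,357)],.014),[(30,-28),(-30,-28)])
fit(f([(270,565),(580,430)],.02),[(50,45),(50,-45)])
fit(f([(130,122),(118,330)],.046),[(37,0),(-37,0)])
E
```

```text
org [0.6612 0.0914] yaw -64.59 res mm [[0.3, 0.2], [-0.2, -1.0], [-0.3, -0.2], [0.1, 1.0]]
tongue [[0.64871858 0.05380399 0.014     ]
 [0.6241601  0.10600635 0.014     ]]
org [0.6621 0.0912] yaw -64.69 res mm [[0.0, -0.1], [-0.0, 0.1]]
org [0.5194 0.1452] yaw -37.45 res mm [[-0.5, -0.6], [0.5, 0.6]]
org [0.6633 0.0825] yaw -66.51 res mm [[-5.1, 11.7], [5.1, -11.7]]
```

```bash
python3 -c "
from h import *
plan([.6615,.0913,.048],-64.6)"
```

```text
shift mm [ 17.   -9.7 172.7] turn [-0.0003  0.0001  0.0303] at [0.6451 0.1019 0.2207] [-1.7998e+02  1.0000e-02 -6.2860e+01] t 1.9
```

```bash
python3 -m pendant '[[17,-10,40,0,0,0.03],[17,-10,85,0,0,0.03],[17,-10,120,0,0,0.03],[17,-10,145,0,0,0.03],[17,-10,160,0,0,0.03],[17,-10,168,0,0,0.03],[17,-10,172.5,0,0,0.03],[17,-10,172.5,0,0,0.03],[17,-10,172.5,0,0,0.03]]' 50 12
python3 -m pendant '[[0,0,0,0,0,0],[0,0,0,0,0,0],[0,0,0,0,0,0],[0,0,0,0,0,0],[0,0,0,0,0,0]]' 5 15
```

```text
time_s: 3.02
tcp_pos: [0.6627, 0.0903, 0.0488]
eef_rot: [-179.9, -0.0, -64.7]
contact_force: [0.0, 0.2, 0.0]
gripper_width: 0.0502
gripper_force: 0.0
time_s: 3.65
tcp_pos: [0.6623, 0.0902, 0.0479]
eef_rot: [180.0, 0.0, -64.7]
contact_force: [-0.1, 0.3, 0.1]
gripper_width: 0.0074
gripper_force: 0.0
```

```bash
python3 - <<'E'
from h import *
c=cam("wrist"); np.savez('w2.npz',*c); snap("wrist","w2.png",None,1.5)
s=r.get_state();print(s["tcp_pos"],s["gripper_width"],s["gripper_force"])
for P in ([.6615,.0913,.046],[.6615,.0913,.02]): print(w2px(c,P))
E
```

```text
[0.66226849 0.09019076 0.04791488] 0.005838059070235817 0.0
[[257.06391744 242.18310971]]
[[256.90490983 224.7485663 ]]
```

View pics/w2.png

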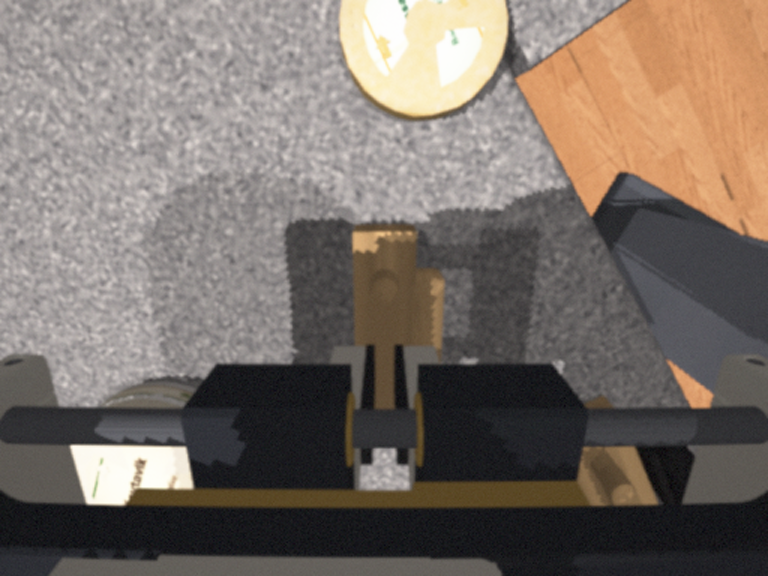

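The fingers closed to 5.8 mm with no force, so they seem to be above or off the handle. The piece spans columns 353–417 and its handle end is at (385,285). I'll look closer.

```bash
python3 - <<'E'
from h import *
d=np.load('w2.npz'); c=[d[k] for k in d]
s=r.get_state(); A=R.from_euler('xyz',s["eef_rot"],degrees=True)
for t in ([10,3,19],[10,3,0],[10,3,40],[-9,3,19]): print(t,w2px(c,A.apply(np.array(t)/1000)+s["tcp_pos"]))
for P in ([50,14,20],[50,-14,20],[37,6,46],[37,-6,46],[37,6,31],[30,-28,14]):
    q=R.from_euler('z',-64.6,degrees=True).apply(np.array(P)/1000)+[.6615,.0913,0]; print(P,w2px(c,q).round(1))
im=cv2.imread('pics/raw_w2.png')[140:320,205:325]
im=np.clip(255*(im/255.)**.55,0,255).astype('uint8')
cv2.imwrite('pics/w2c.png',cv2.resize(im,None,fx=3.3,fy=3.3,interpolation=cv2.INTER_CUBIC))
E
python3 -m pendant '[[0,0,0,0,0,0],[0,0,0,0,0,0]]'
```

```text
[10, 3, 19] [[261.17249513 214.70532668]]
[10, 3, 0] [[261.72719591 226.81408805]]
[10, 3, 40] [[260.66777113 203.6970597 ]]
[-9, 3, 19] [[261.00444499 240.42677867]]
[50, 14, 20] [[235.4 154.5]]
[50, -14, 20] [[278.4 154.4]]
[37, 6, 46] [[246.7 185. ]]
[37, -6, 46] [[267.4 185. ]]
[37, 6, 31] [[247.4 178.2]]
[30, -28, 14] [[297.3 181.4]]
time_s: 3.95
tcp_pos: [0.6623, 0.0902, 0.048]
eef_rot: [180.0, -0.0, -64.7]
contact_force: [0.1, 0.1, 0.7]
gripper_width: 0.005
gripper_force: 0.0
```

View pics/w2c.png

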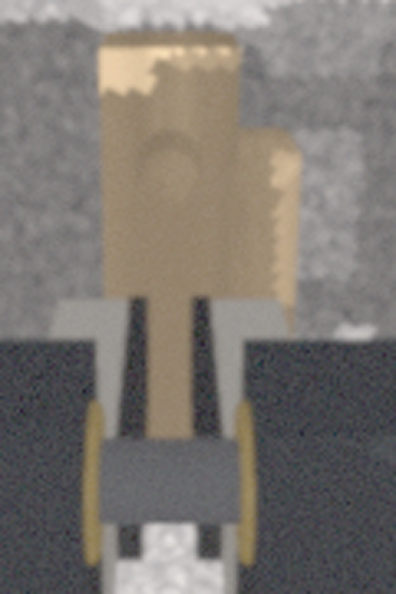

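The gap between the fingers shows only brown wood, and the fingertip row is about 230 against 215 predicted. So the tips look to be above the handle. I'll open a little and lower, checking the force, since the flat top limits how far I can go.

```bash
python3 -m pendant '[[0,0,0,0,0,0],[0,0,0,0,0,0],[0,0,0,0,0,0],[0,0,2,0,0,0],[0,0,4,0,0,0],[0,0,6,0,0,0],[0,0,8,0,0,0],[0,0,8,0,0,0]]' 26
python3 -m pendant '[[0,0,0,0,0,0],[0,0,0,0,0,0],[0,0,0,0,0,0],[0,0,0,0,0,0]]' 4
```

```text
time_s: 4.95
tcp_pos: [0.6621, 0.0901, 0.0397]
eef_rot: [180.0, 0.0, -64.7]
contact_force: [-0.2, -0.1, 0.1]
gripper_width: 0.0262
gripper_force: 0.0
time_s: 5.45
tcp_pos: [0.6624, 0.0902, 0.0401]
eef_rot: [-180.0, -0.0, -64.7]
contact_force: [0.2, -0.5, -0.3]
gripper_width: 0.0117
gripper_force: 15.0
```

```bash
python3 -m pendant '[[0,0,0,0,0,0],[0,0,0,0,0,0],[0,0,1.5,0,0,0],[0,0,3,0,0,0],[0,0,3,0,0,0]]' 24
python3 -m pendant '[[0,0,1,0,0,0],[0,0,2,0,0,0],[0,0,2,0,0,0]]'
python3 -m pendant '[[0,0,1,0,0,0],[0,0,2,0,0,0],[0,0,2,0,0,0]]'
```

```text
time_s: 6.08
tcp_pos: [0.6621, 0.0901, 0.0367]
eef_rot: [180.0, 0.0, -64.7]
contact_force: [0.2, -0.2, 0.2]
gripper_width: 0.0236
gripper_force: 0.0
time_s: 6.45
tcp_pos: [0.6622, 0.0902, 0.0349]
eef_rot: [180.0, 0.0, -64.7]
contact_force: [0.3, 0.2, 0.2]
gripper_width: 0.0242
gripper_force: 0.0
time_s: 6.82
tcp_pos: [0.6622, 0.0902, 0.0328]
eef_rot: [180.0, 0.0, -64.7]
contact_force: [0.5, -0.6, 0.4]
gripper_width: 0.024
gripper_force: 0.0
```

```bash
for i in 1 2 3; do python3 -m pendant '[[0,0,1,0,0,0],[0,0,2,0,0,0],[0,0,3,0,0,0],[0,0,3,0,0,0]]' | egrep 'tcp|contact'; done
```

```text
tcp_pos: [0.6622, 0.0902, 0.0298]
contact_force: [1.0, -0.3, 1.1]
tcp_pos: [0.6622, 0.0902, 0.0268]
contact_force: [0.1, -0.6, 0.4]
tcp_pos: [0.6622, 0.0902, 0.0238]
contact_force: [0.3, -0.5, -0.1]
```

```bash
for i in 1 2 3; do python3 -m pendant '[[0,0,0.7,0,0,0],[0,0,1.5,0,0,0],[0,0,1.5,0,0,0]]' | egrep 'tcp|contact|time'; done
```

```text
time_s: 8.7
tcp_pos: [0.6622, 0.0902, 0.0224]
contact_force: [-0.4, 0.1, 0.3]
time_s: 9.07
tcp_pos: [0.6622, 0.0902, 0.0208]
contact_force: [0.9, -0.8, -0.4]
time_s: 9.45
tcp_pos: [0.6622, 0.0902, 0.0194]
contact_force: [-0.0, 0.2, 0.1]
```

```bash
for i in 1 2 3; do python3 -m pendant '[[0,0,0.7,0,0,0],[0,0,1.5,0,0,0],[0,0,1.5,0,0,0]]' | egrep 'tcp|contact|time'; done
```

```text
time_s: 9.82
tcp_pos: [0.6622, 0.0902, 0.0178]
contact_force: [-0.8, 0.5, 1.0]
time_s: 10.2
tcp_pos: [0.6624, 0.0902, 0.0172]
contact_force: [-3.2, -0.6, 4.6]
time_s: 10.58
tcp_pos: [0.6624, 0.0903, 0.0171]
contact_force: [-6.6, 0.0, 14.9]
```

```bash
python3 -m pendant '[[0,0,-6,0,0,0],[0,0,-12,0,0,0],[0,0,-12,0,0,0]]' | egrep 'tcp|contact|time'; python3 -m pendant '[[0,0,0,0,0,0],[0,0,0,0,0,0],[0,0,0,0,0,0],[0,0,0,0,0,0]]' 2 25
```

```text
time_s: 10.95
tcp_pos: [0.6627, 0.0903, 0.0274]
contact_force: [-0.6, 0.1, 0.3]
time_s: 11.45
tcp_pos: [0.662, 0.0901, 0.0266]
eef_rot: [180.0, 0.0, -64.7]
contact_force: [0.2, 0.0, -1.2]
gripper_width: 0.0115
gripper_force: 25.0
```

```bash
python3 -c "
from h import *
plan([.5672,.2090,.067],-36.5)"
```

```text
shift mm [-148.    34.8  -40.4] turn [ 7.000e-04  3.000e-04 -4.919e-01] at [0.662  0.0901 0.0266] [ 1.7996e+02  1.0000e-02 -6.4680e+01] t 11.45
```

```bash
python3 -m pendant '[[0,0,-15,0,0,0],[0,0,-40,0,0,0],[-25,6,-60,0,0,-0.08],[-50,12,-60,0,0,-0.16],[-75,18,-60,0,0,-0.25],[-100,24,-60,0,0,-0.33],[-125,30,-60,0,0,-0.41],[-140,33,-55,0,0,-0.46],[-148,35,-45,0,0,-0.49],[-148,35,-40,0,0,-0.492],[-148,35,-40,0,0,-0.492],[-148,35,-40,0,0,-0.492]]'
python3 - <<'E'
from h import *
c=cam("wrist"); np.savez('w3.npz',*c); snap("wrist","w3.png",(190,110,260,195),3.05)
s=r.get_state();print(s["tcp_pos"],s["eef_rot"],s["time_s"],s["gripper_width"])
E
```

```text
time_s: 12.95
tcp_pos: [0.5677, 0.2085, 0.0669]
eef_rot: [180.0, -0.0, -36.5]
contact_force: [-0.8, -0.1, -2.1]
gripper_width: 0.0118
gripper_force: 25.0
[0.56775878 0.20857012 0.06698655] [-1.79999984e+02 -7.84761328e-03 -3.65431418e+01] 13.0 0.011687417574430389
```

View pics/w3.png

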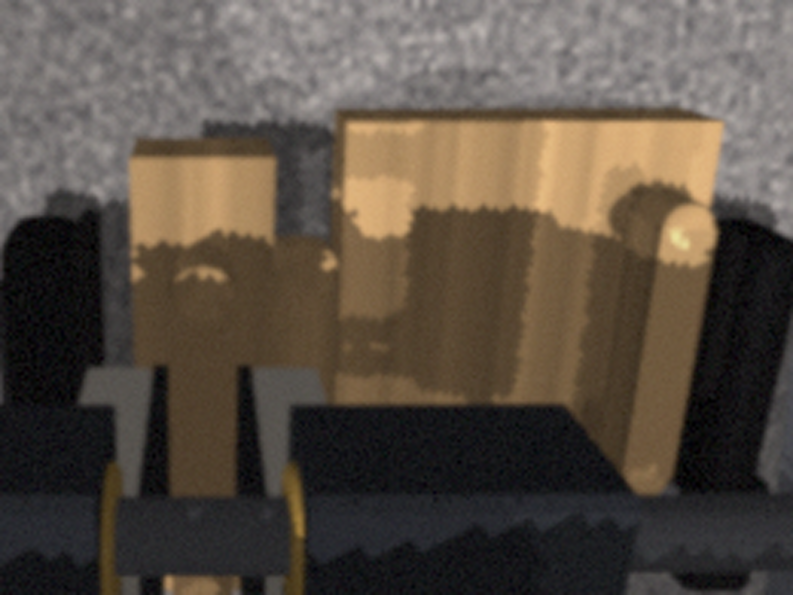

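The view shows the board's +x corners at (342,121) and (722,122). The held end piece's +x corners are at (131,156) and (276,156), with its tongue edge near (337,245). The moving jaw is at left, around x=100.

```bash
python3 - <<'E'
from h import *
d=np.load('w3.npz'); c=[d[k] for k in d]
f=lambda l,z: px2w(c,np.array(l)/3.05+[190,110],z)
b=f([(342,121),(722,122)],.02); e=f([(131,156),(276,156)],.0604); t=f([(300,238),(337,300)],.0544)
h=f([(690,235),(648,470)],.046); jaw=f([(103,260),(100,380)],.027); far=f([(722,230),(700,440)],.027)
a=np.degrees(np.arctan2(*(b[0]-b[1])[[1,0]]))-90; print("board",b,"len",np.linalg.norm(b[0]-b[1]),"yaw",a)
ae=np.degrees(np.arctan2(*(e[0]-e[1])[[1,0]]))-90; print("end",e,np.linalg.norm(e[0]-e[1]),ae)
v=h[0]-h[1]; print("handle dir",np.degrees(np.arctan2(v[1],v[0])),np.linalg.norm(v))
for y in (a,-37,-36.5,-36):
    M=R.from_euler('z',y,degrees=True).as_matrix(); g=lambda P:(M.T@(P-b.mean(0)).T).T+[.05,0,0]
    print("in board frame yaw",round(y,2),"end",g(e).round(4)[:,:2].tolist(),"tong",g(t).round(4)[:,:2].tolist(),"hdl",g(h).round(4)[:,:2].tolist(),"jaw",g(jaw).round(4)[:,:2].tolist(),"far",g(far)[:,1].round(4))
s=r.get_state();print("tcp",s["tcp_pos"])
# top image check of board, edge
E
```

```text
board [[0.58761645 0.15330557 0.02      ]
 [0.53386019 0.08057875 0.02      ]] len 0.09043740563983918 yaw -36.470077121508844
end [[0.61545394 0.19045327 0.0604    ]
 [0.59898986 0.16823577 0.0604    ]] 0.027652910562478934 -36.53996686383414
handle dir -36.41694682967387 0.0579834346024734
in board frame yaw -36.47 end [[0.0503, 0.0916], [0.0503, 0.064]] tong [[0.032, 0.0582], [0.0185, 0.05]] hdl [[0.03, -0.027], [-0.028, -0.0271]] jaw [[0.0181, 0.1016], [-0.0134, 0.1034]] far [-0.0457 -0.0504]
in board frame yaw -37 end [[0.0495, 0.0916], [0.0497, 0.064]] tong [[0.0315, 0.058], [0.018, 0.0497]] hdl [[0.0302, -0.0272], [-0.0277, -0.0278]] jaw [[0.0171, 0.1013], [-0.0144, 0.1028]] far [-0.0459 -0.0512]
in board frame yaw -36.5 end [[0.0503, 0.0916], [0.0502, 0.064]] tong [[0.032, 0.0581], [0.0185, 0.05]] hdl [[0.03, -0.0271], [-0.028, -0.0271]] jaw [[0.018, 0.1015], [-0.0135, 0.1034]] far [-0.0457 -0.0504]
in board frame yaw -36 end [[0.0511, 0.0916], [0.0508, 0.064]] tong [[0.0325, 0.0583], [0.0189, 0.0502]] hdl [[0.0298, -0.0269], [-0.0282, -0.0265]] jaw [[0.0189, 0.1018], [-0.0126, 0.1039]] far [-0.0455 -0.0497]
tcp [0.56775878 0.20857012 0.06698655]
```

```bash
python3 -m pendant '[[0,0,10,0,0,0],[0,0,22,0,0,0],[0,0,32,0,0,0],[0,0,37,0,0,0],[0,0,39.5,0,0,0],[0,0,39.5,0,0,0],[0,0,39.5,0,0,0]]'
python3 -m pendant '[[-0.3,2,0,0,0,0],[-0.3,4,0,0,0,0],[-0.3,6,0,0,0,0],[-0.3,8,0,0,0,0],[-0.3,10,0,0,0,0],[-0.3,10,0,0,0,0]]'
```

```text
time_s: 13.88
tcp_pos: [0.5675, 0.2092, 0.0278]
eef_rot: [-180.0, -0.0, -36.5]
contact_force: [-0.7, 0.5, -0.9]
gripper_width: 0.0114
gripper_force: 25.0
time_s: 14.62
tcp_pos: [0.561, 0.201, 0.0275]
eef_rot: [180.0, 0.0, -36.5]
contact_force: [-0.2, 0.1, -1.7]
gripper_width: 0.0119
gripper_force: 25.0
```

```bash
python3 -m pendant '[[0,2,0,0,0,0],[0,4,0,0,0,0],[0,6,0,0,0,0],[0,8,0,0,0,0],[0,8,0,0,0,0]]'
python3 - <<'E'
from h import *
c=cam("wrist"); np.savez('w4.npz',*c); snap("wrist","w4.png",(190,110,260,195),3.05)
E
```

```text
time_s: 15.25
tcp_pos: [0.5563, 0.1945, 0.0275]
eef_rot: [180.0, 0.0, -36.5]
contact_force: [-0.2, 0.2, -2.0]
gripper_width: 0.0117
gripper_force: 25.0
```

View pics/w4.png

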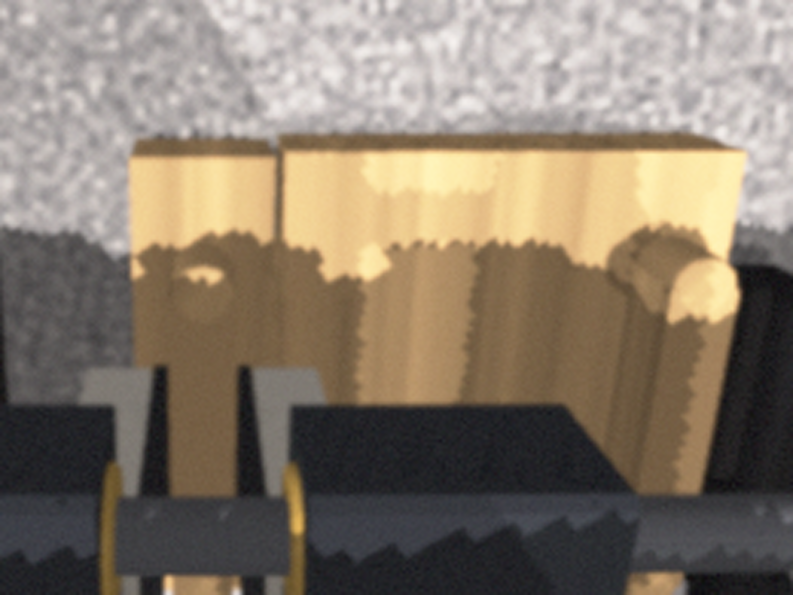

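The joint has about an 8 px (1.5 mm) gap left at x≈280, so the tongue is about 12.5 mm in. The +x sides agree within about 1 mm. I'll release and lift.

```bash
python3 -m pendant '[[0,0,0.5,0,0,0],[0,0,0.5,0,0,0],[0,0,0.5,0,0,0],[0,0,0.5,0,0,0],[0,0,-5,0,0,0],[0,0,-30,0,0,0],[0,0,-70,0,0,0],[0,0,-110,0,0,0],[0,0,-130,0,0,0],[0,0,-130,0,0,0]]' 34
python3 - <<'E'
from h import *
c=cam("top")
M=R.from_euler('z',-36.5,degrees=True).as_matrix()
b0=np.array([.5607,.1169,0])-M@[.05,0,0]  # board centre from w3
for n,l,z in(("bar end",[(95,218),(122,190)],.02),("bar far",[(530,560),(553,535)],.02),("housing",[(187,218),(240,362),(140,280)],.028),("lever",[(120,487),(147,490),(222,360)],.024),("handle",[(38,430),(70,445),(150,310)],.025),("jaw",[(350,175),(388,205),(270,275)],.027),("farjaw",[(650,395),(560,480)],.027)):
    print(n,((px2w(c,np.array(l)/5.7+[185,158],z)-b0)@M*1000).round(1)[:,:2].tolist())
plan([.44,.38,.2],-36.5)
E
```

```text
time_s: 16.55
tcp_pos: [0.5573, 0.1953, 0.1598]
eef_rot: [-179.8, -0.1, -36.5]
contact_force: [-0.2, -0.4, -0.4]
gripper_width: 0.0336
gripper_force: 0.0
bar end [[-70.3, 208.1], [-51.8, 206.2]]
bar far [[-73.8, -56.3], [-57.8, -57.9]]
housing [[-43.8, 171.7], [-82.8, 109.5], [-80.8, 171.2]]
lever [[-163.9, 118.7], [-157.2, 107.7], [-87.2, 117.2]]
handle [[-166.3, 166.1], [-162.6, 149.6], [-89.2, 159.0]]
jaw [[19.9, 122.5], [19.5, 99.3], [-41.4, 123.6]]
farjaw [[22.5, -54.7], [-35.4, -44.6]]
shift mm [-204.1  -78.9  -40.2] turn [-0.004  -0.0014  0.0004] at [0.5573 0.1953 0.1598] [-1.7977e+02 -8.0000e-02 -3.6480e+01] t 16.55
```

```bash
python3 -m pendant '[[-30,-12,-15,0,0,0],[-70,-28,-30,0,0,0],[-110,-44,-40,0,0,0],[-150,-60,-40,0,0,0],[-185,-74,-40,0,0,0],[-204,-78,-40,0,0,0],[-204,-78,-40,0,0,0],[-204,-78,-40,0,0,0]]' 80 8
python3 - <<'E'
from h import *
c=cam("wrist"); np.savez('w5.npz',*c)
snap("wrist","w5.png",(130,0,250,240),2.5)
s=r.get_state();print(s["tcp_pos"],s["eef_rot"],s["time_s"])
E
```

```text
time_s: 17.55
tcp_pos: [0.4389, 0.378, 0.1971]
eef_rot: [180.0, -0.0, -36.5]
contact_force: [0.4, 0.7, -0.1]
gripper_width: 0.0799
gripper_force: 0.0
[0.43909095 0.37788637 0.19718407] [ 1.79964542e+02 -5.98695845e-03 -3.65309091e+01] 17.6
```

View pics/w5.png

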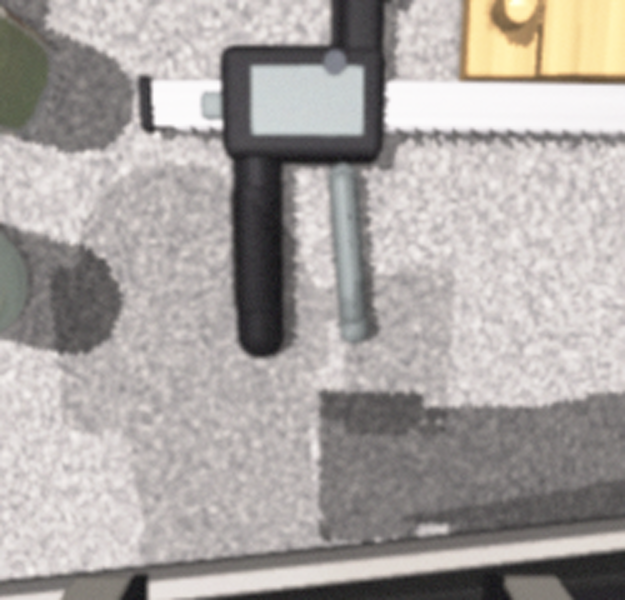

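The clamp is clearly visible. The handle runs from (257,160) to (262,355), the trigger from (344,165) to (355,342), and the housing's lower face is at row 160.

```bash
python3 - <<'E'
from h import *
d=np.load('w5.npz'); c=[d[k] for k in d]
s=r.get_state(); A=R.from_euler('xyz',s["eef_rot"],degrees=True)
for n,l in(("housing",[(240,160),(375,160)]),("handleL",[(235,180),(237,250),(240,320)]),("leverR",[(358,180),(364,250),(371,320)]),("tips",[(261,356),(355,342)]),("bar",[(400,80),(610,80),(400,133),(610,136)])):
    w=px2w(c,np.array(l)/2.5+[130,0],.025 if n!="bar" else .02); print(n,w[:,:2].round(4).tolist(),"tool mm",(A.inv().apply(w-s["tcp_pos"])*1000).round(1)[:,:2].tolist())
E
```

```text
housing [[0.5528, 0.3333], [0.519, 0.2875]] tool mm [[117.9, -32.0], [118.0, 25.0]]
handleL [[0.5479, 0.3399], [0.5249, 0.3569], [0.5005, 0.3745]] tool mm [[110.0, -34.3], [81.4, -34.3], [51.3, -33.9]]
leverR [[0.5168, 0.2979], [0.492, 0.3124], [0.4655, 0.3273]] tool mm [[110.0, 17.9], [81.4, 21.1], [51.4, 24.8]]
tips [[0.4821, 0.3768], [0.4618, 0.3387]] tool mm [[35.2, -24.8], [41.6, 17.8]]
bar [[0.5384, 0.2606], [0.4867, 0.1892], [0.5216, 0.2722], [0.4678, 0.2002]] tool mm [[149.6, 35.0], [150.6, 123.2], [129.2, 35.7], [128.8, 125.6]]
```

```bash
python3 -m pendant '[[40,-3,20,0,0,0],[79,-6.5,50,0,0,0],[79,-6.5,90,0,0,0],[79,-6.5,130,0,0,0],[79,-6.5,160,0,0,0],[79,-6.5,175,0,0,0],[79,-6.5,184,0,0,0],[79,-6.5,190,0,0,0],[79,-6.5,191,0,0,0],[79,-6.5,191,0,0,0]]' 82 18
python3 -m pendant '[[0,0,0,0,0,0],[0,0,0,0,0,0],[0,0,0,0,0,0],[0,0,0,0,0,0],[0,0,0,0,0,0],[0,0,0,0,0,0]]' 36 18
```

```text
time_s: 18.85
tcp_pos: [0.5064, 0.3373, 0.0072]
eef_rot: [-179.9, -0.0, -36.5]
contact_force: [-0.0, -0.1, -1.0]
gripper_width: 0.0819
gripper_force: 0.0
time_s: 19.6
tcp_pos: [0.5062, 0.3374, 0.0066]
eef_rot: [-180.0, 0.0, -36.5]
contact_force: [-1.7, 3.4, 1.5]
gripper_width: 0.0424
gripper_force: 18.3
```

```bash
Z='[[0,0,0,0,0,0],[0,0,0,0,0,0],[0,0,0,0,0,0],[0,0,0,0,0,0],[0,0,0,0,0,0],[0,0,0,0,0,0]]'
for i in 1 2; do python3 -m pendant '[[0,0,0,0,0,0],[0,0,0,0,0,0],[0,0,0,0,0,0],[0,0,0,0,0,0],[0,0,0,0,0,0],[0,0,0,0,0,0]]' 78 18 | egrep 'grip|tcp|cont'; python3 -m pendant '[[0,0,0,0,0,0],[0,0,0,0,0,0],[0,0,0,0,0,0],[0,0,0,0,0,0],[0,0,0,0,0,0],[0,0,0,0,0,0]]' 36 18| egrep 'time|grip|tcp|cont'; done
```

```text
tcp_pos: [0.5064, 0.3375, 0.0066]
contact_force: [0.4, -0.9, 0.6]
gripper_width: 0.0783
gripper_force: 0.0
time_s: 21.1
tcp_pos: [0.5057, 0.3365, 0.0061]
contact_force: [-2.9, -2.3, -0.2]
gripper_width: 0.0424
gripper_force: 18.5
tcp_pos: [0.5068, 0.3377, 0.0069]
contact_force: [0.2, 0.1, -0.7]
gripper_width: 0.078
gripper_force: 0.2
time_s: 22.6
tcp_pos: [0.506, 0.337, 0.0064]
contact_force: [-2.8, -1.4, 1.7]
gripper_width: 0.0425
gripper_force: 18.9
```

```bash
for i in 1; do python3 -m pendant '[[0,0,0,0,0,0],[0,0,0,0,0,0],[0,0,0,0,0,0],[0,0,0,0,0,0],[0,0,0,0,0,0],[0,0,0,0,0,0]]' 85 18 | egrep 'grip|tcp|cont'; python3 -m pendant '[[0,0,0,0,0,0],[0,0,0,0,0,0],[0,0,0,0,0,0],[0,0,0,0,0,0],[0,0,0,0,0,0],[0,0,0,0,0,0],[0,0,0,0,0,0]]' 36 18| egrep 'time|grip|tcp|cont'; done
```

```text
tcp_pos: [0.5068, 0.3375, 0.0067]
contact_force: [-0.2, 0.4, 0.3]
gripper_width: 0.0849
gripper_force: 0.0
time_s: 24.22
tcp_pos: [0.5058, 0.3365, 0.0062]
contact_force: [-2.5, -2.9, -0.4]
gripper_width: 0.0436
gripper_force: 18.5
```

```bash
python3 -m pendant '[[0,0,0,0,0,0],[0,0,0,0,0,0],[0,0,0,0,0,0],[0,0,0,0,0,0],[0,0,0,0,0,0],[0,0,0,0,0,0]]' 85 18 | egrep 'grip|tcp|cont'; python3 -m pendant '[[0,0,0,0,0,0],[0,0,0,0,0,0],[0,0,0,0,0,0],[0,0,0,0,0,0],[0,0,0,0,0,0],[0,0,0,0,0,0],[0,0,0,0,0,0]]' 36 18| egrep 'time|grip|tcp|cont'
python3 -m pendant '[[0,0,0,0,0,0],[0,0,0,0,0,0],[0,0,0,0,0,0]]' 36 22| egrep 'time|grip|tcp|cont'
```

```text
tcp_pos: [0.5069, 0.3377, 0.0069]
contact_force: [0.2, 0.2, -0.7]
gripper_width: 0.0847
gripper_force: 0.0
time_s: 25.85
tcp_pos: [0.5049, 0.3352, 0.0058]
contact_force: [-2.9, -5.1, 2.5]
gripper_width: 0.0529
gripper_force: 18.1
time_s: 26.22
tcp_pos: [0.505, 0.3353, 0.0058]
contact_force: [-2.8, -3.5, 1.5]
gripper_width: 0.0523
gripper_force: 22.1
```

```bash
python3 -m pendant '[[0,0,0,0,0,0],[0,0,0,0,0,0],[0,0,0,0,0,0],[0,0,0,0,0,0],[0,0,0,0,0,0],[0,0,0,0,0,0],[0,0,0,0,0,0],[0,0,0,0,0,0]]' 36 25| egrep 'time|grip|tcp|cont'
python3 -c "
from h import *
print(r.close_job())"
```

```text
time_s: 27.22
tcp_pos: [0.505, 0.3354, 0.0058]
contact_force: [-3.5, -4.3, 1.5]
gripper_width: 0.0521
gripper_force: 25.1
the job is handed in; nothing more can be done
None
```

The job is handed in at 27 s: the tongue went into the slot and the end piece was let go, four full trigger strokes followed, and the fifth stopped short as it does when the jaws bear. The trigger is still held squeezed at 25 N, but I did not look at the joint again after pumping, so that it is fully shut is inferred from the trigger stopping short, and no verdict came back.

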